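# Set the drying-air regulator to its mark and lock it

## Robot

A 7-joint arm with a two-finger parallel gripper is mounted at the origin on a cart in front of the work surface, level with it; the furniture and walls round the work are solid. World frame = base frame: x ahead of the robot, y to its left, z up, the work surface at z = 0. Lengths are in m, angles in rad, forces in N, time in s.
With the tool pointing down it reaches from about 0.35 to 0.9 m from the base axis. Payload 8.1 kg.
Tool frame: the origin (TCP) lies on the centre line of the jaws, within the pads' length; the fingertips stand 8 mm ahead of it and the grasp point (between the pads) lies 11 mm behind it (r.tip_reach is the distance from the TCP to the fingertips, in m); z points along the fingers, y is the line along which they close (so a half turn about z gives the same grasp; the last joint's range is limited). The gripper opens to 85 mm and grips with 20 to 120 N. Pads are 22 mm wide; open, the fingers measure 114 mm over their backs; the gripper's body (76 mm by 85 mm) begins 54 mm behind the grasp point. The pads swing forward as they close: fully open they stand 13 mm farther back than shut.
Start: joints at [-1.233, 0.434, 0.025, 1.573, -0.012, 1.134, -0.075], TCP at [0.267, 0.565, 0.217] pointing down, gripper open.
Joint ranges: [-2.62, 2.62], [-0.44, 2.09], [-1.27, 1.32], [0.08, 2.57], [-1.32, 4.46], [0.12, 2], [-2.74, 2.74]. Speed limits (rad/s): [2.22, 2.22, 3.01, 3.01, 3.14, 3.14, 3.14].

## Interface

Orientations are given as a unit quaternion [x, y, z, w].
In Python, from rig import r gives the robot as it stands.
- The arm moves only by the shell command python3 -m pendant 'ROWS' [FORCE]. ROWS is JSON, a list of rows, each a list of 7 numbers: the closure, from -1 (fully open) to 1 (shut), then the shift along the tool's x, y, z in mm, then the turn, a rotation vector about the tool's x, y, z in degrees. In form: [[hand, dx, dy, dz, wx, wy, wz], ...]. A call has 1 to 20 rows; each row shifts and turns the commanded pose from where the row before left it, along the tool's axes as they then stand; what a row does not reach is not made up. A row lasts 1/10 s, in which the tool goes at most 50 mm and 8.59 degrees, less where a joint would pass 70% of its speed; a pose out of reach is approached as far as the arm can. A call is refused whole if a number of a shift passes 50 or a number of a turn 8.59, either way. A call with a gripper value outside its range is refused whole. The fingers move at their own pace and stop on an object; FORCE is the grip in N (left out, the last holds). Time passes only in rows, so rows that do not move let the fingers close. It gives the time, the measured TCP pose, the force, the opening and the grip force at its end, in the units of the state.
- r.get_obs(): the state, without advancing time (a new reading comes with each control period).
- r.grab_frame(name): name is "scene" or "top" or "wrist"; returns the picture (420x560x3 uint8, red, green, blue); there is no depth.
- r.calibration(name): a dict with "mtx" (3x3 intrinsics, pixels), "xyz" and "orientation" of the camera in the world; the wrist camera has in their place "tool_from_camera" (4x4, takes a point from camera to tool coordinates, whose origin is the TCP and whose axes are the flange's). Camera axes: x right, y down, z forward; pixel columns grow to the right and rows downward; lengths in m; the calibration is good to about 2 mm. A picture is of the moment at which its call begins: read the wrist's pose just before it. calibration takes no time and is no camera call.
- r.finish_job(): hands the job in; it is judged then, once.
The state is a dict: "time": time; "q": joint angles; "joint_vel": joint speeds; "effort": joint torques, N m; "ee_pos": TCP position; "orientation": TCP orientation; "force": force on the tool from outside, world axes, zero at the start; "moment": the same for the moment, N m; "gripper_width": opening from 0.0 (shut) to 1.0 (fully open); "grip_force": force on a finger pad.
Only numpy, scipy, OpenCV 4.12 (cv2) and the standard library are available. Lean on these libraries where they do the work, as an engineer would, in place of code of your own. Each camera call takes 0.05 s, during which the arm holds its last target. There are 200 camera calls.

## Task

On the bench-top air regulator, turn the dial by its lever to the long mark and leave it there, then slide the steel lock over the dial until it snaps fully home. The notch for the lock may lie up to a dozen degrees to either side of the mark: if the lock stops against the rim, nudge the lever a little one way or the other and try again until it goes in. Do not force the parts, and leave the glassware and boxes round the regulator where they stand.

Things in the scene. Friction and masses are not known exactly. Their poses are not given: they have to be found in the camera images.
- regulator: fixed bench-top air regulator: aluminium housing 88 x 186 mm, top 40 mm up, on a dark foot plate 108 x 204 x 8 mm, two brass hose barbs on its +x side (to x = 80 mm, 22 mm up). Origin on the bench under the dial's axis, z up; the housing runs along its own y from -58 to +128 mm (foot plate -67 to +137). The dial is at y = 0; the lock slides along x = 0 on the +y side.
- long_mark (a point): the long black mark (17 mm) on the housing top; it runs on down the end face. It lies straight towards the regulator's -y from the dial's axis, 46 mm from it at this point; 40 mm up. The other ticks, every 20 degrees, are short
- dial (a joint): angle of the lever, rad, growing counter-clockwise from above, 0 to 2.2 (end stops); 1.5 = lever on the long mark. In the regulator's frame the lever points to (cos a, sin a), a = joint - 1.5 - pi/2. Friction of 0.10 N m holds it where it is left; no detent. Its dark rim is a disc 72 mm wide, 41 to 53 mm above the bench, that turns with it
- dial_hub (a point): top centre of the hub (black, 32 mm wide, 79 mm above the bench), on the axis. Roughly opposite the lever the rim has one notch, 10 mm wide, 18 mm deep. The notch faces the lock when the lever is on the mark or up to 0.22 rad to either side of it (differs each time, not measured): found by trying the lock
- lever_end (a point): point in the dial's only lever, 56 mm from the axis, 67 mm above the bench. The lever is a black bar 8 mm thick, 55 to 79 mm above the bench, ends 68 mm from the axis, white line on its top. More than 40 N damages it
- lock (a joint): travel of the steel lock slide, m: 0 = withdrawn, grows towards the dial (the regulator's -y), 0.034 = fully home at its stop. Friction 1.5 N; it stays where left. From about 0.024 a spring catch resists with up to about 10 N in all; it gives way at about 0.029 and the lock snaps home. Short of that it is not locked
- lock_key (a point): front end of the key under the lock's front plate, 8 mm wide, round nose. It meets the dial's rim at lock = 0.018. If the notch is within about 0.08 to 0.1 rad of the key, it goes in and turns the dial true by itself; otherwise it stops at 0.018 to 0.022. The lever can be turned with the key resting lightly on the rim, or the lock drawn back
- lock_tab (a point): centre of the lock's upright thumb tab, 26 mm wide along the regulator's x, 7 mm thick along its y, 58 to 85 mm above the bench; moves with the lock. The lock under it is 36 mm wide, reaches 22 mm to +y and 36 mm to -y of the tab, top 58 mm up. Push or pull the tab; more than 40 N damages it
- lock_stop (a point): where the centre of the tab is when the lock is fully home (fixed on the regulator, 60 mm to +y of the dial's axis)
- beaker: loose glass beaker, 60 mm wide, 70 mm tall, origin at its underside; bystander
- coverslips: loose clear box of cover glasses, 28 x 28 x 25 mm, origin at its underside; bystander
- spare_cap: loose white screw cap, 61 mm wide, 16 mm tall, origin at its underside; bystander
- stain_jar: loose staining jar, 75 mm wide, 93 mm tall, origin at its underside; bystander
- dropper: loose amber dropper bottle, 42 mm wide, 116 mm tall, origin at its underside; bystander

How it is judged:
On the way, in this order (a step that is already met when the one before it is completed fails the run):
1. the lever rests on the long mark (within 0.12 rad) with the lock still withdrawn (by at least all but 12 mm) (value of joint dial between 1.38 and 1.62 rad and value of joint lock below 0.012 m), for 0.2 s.
2. the lock is fully home (beyond 32 mm) with the lever by the mark (within 0.3 rad) (value of joint lock above 0.032 m and value of joint dial between 1.2 and 1.8 rad), for 0.2 s.
At the end, for the whole second after the job is handed in: The lever stands by the long mark within 0.3 rad (dial between 1.2 and 1.8), the lock is fully home, at least 32 of its 34 mm, and the robot no longer touches the regulator (all of step 2 and contact force between regulator and the fingers below 0.1 N).
It fails at once if the lock or the dial is forced with more than 40 N (contact force between any of lock, dial and the fingers above 40 N).
It fails at once if a bystander is shifted by more than 20 mm (distance of any of beaker, coverslips, spare_cap, stain_jar, dropper from where it was at the start of the episode above 0.02 m).
It also fails if it takes over 72 s, if anything falls off the work surface, if the arm or the gripper's body presses on something with over 40 N, if the wrist force passes 120 N, or if a joint passes its speed limit or range.

## Working session

There is one attempt and no reset: what is moved stays moved. The work goes in short steps, Python scripts to look and compute and a shell command to move; the robot and the scene stay as the last step left them, time stands still between calls to the robot, and variables do not carry over. Pictures are saved under pics/ and viewed, at most 10 in all, crops included, and the job is handed in when it is done.

```bash
mkdir -p pics; ls
python3 - <<'E'
from rig import r
import cv2
o=r.get_obs(); print({k:o[k] for k in('time','ee_pos','orientation','force','gripper_width')}, r.tip_reach)
for n in('top','scene'):
    cv2.imwrite(f'pics/{n}0.png',r.grab_frame(n)[:,:,::-1])
    c=r.calibration(n); print(n,c)
print(r.calibration('wrist'))
E
```

```text
pics
{'time': 0.0, 'ee_pos': array([0.26645418, 0.56476509, 0.21593686]), 'orientation': array([ 2.18627022e-01,  9.75808180e-01, -7.79960801e-04, -1.11601458e-04]), 'force': array([-1.03726728,  0.21340937, -0.09426159]), 'gripper_width': 0.9991923011688845} 0.008
top {'mtx': array([[383.09134886,   0.        , 279.54790761],
       [  0.        , 383.09134886, 208.17617481],
       [  0.        ,   0.        ,   1.        ]]), 'xyz': array([0.48701607, 0.06836445, 0.92355209]), 'orientation': array([ 0.71524876, -0.69857641,  0.00904765, -0.0181204 ])}
scene {'mtx': array([[449.42114942,   0.        , 281.83756054],
       [  0.        , 449.42114942, 215.91122029],
       [  0.        ,   0.        ,   1.        ]]), 'xyz': array([ 0.10523622, -0.33351221,  0.74738048]), 'orientation': array([ 0.86133411, -0.3559591 ,  0.1324345 , -0.33742817])}
{'mtx': array([[375.96241887,   0.        , 279.05465641],
       [  0.        , 375.96241887, 215.99924343],
       [  0.        ,   0.        ,   1.        ]]), 'tool_from_camera': array([[-6.33384342e-04, -9.64906209e-01, -2.62593994e-01,
         6.70129968e-02],
       [ 9.99999769e-01, -5.46531295e-04, -4.03789718e-04,
         1.93406786e-04],
       [ 2.46103371e-04, -2.62594189e-01,  9.64906333e-01,
        -1.57675276e-01],
       [ 0.00000000e+00,  0.00000000e+00,  0.00000000e+00,
         1.00000000e+00]])}
```

View pics/top0.png

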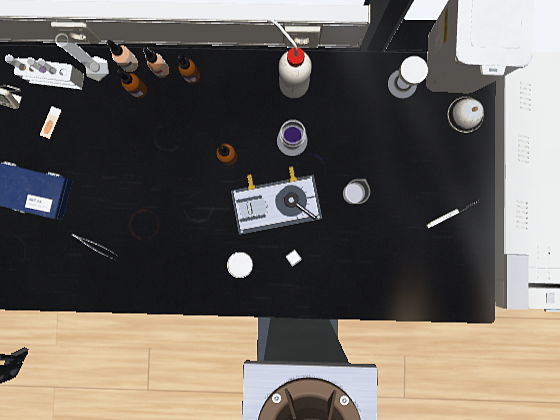

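View pics/scene0.png

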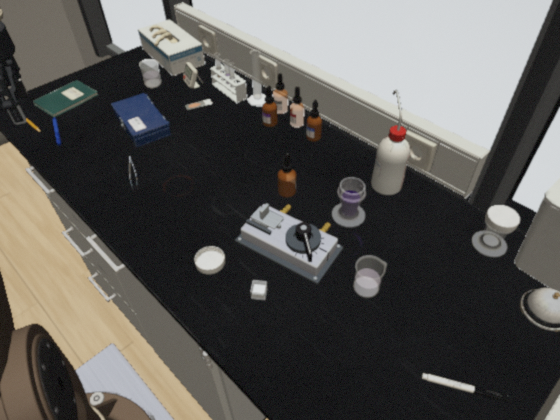

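The top view shows the regulator near (277,203), with the dial at (291,200), the lever pointing to (317,218) and the lock on the left (world +y). The scene view agrees. Next I'll get rough positions and move the wrist camera over.

```bash
cat > h.py <<'E'
import numpy as np, cv2
from rig import r
from scipy.spatial.transform import Rotation as R
def cam(name,o=None):
    c=r.calibration(name)
    if name!='wrist': return c['mtx'],R.from_quat(c['orientation']).as_matrix(),np.array(c['xyz'])
    T=np.array(c['tool_from_camera']); A=R.from_quat(o['orientation']).as_matrix()
    return c['mtx'],A@T[:3,:3],A@T[:3,3]+o['ee_pos']
def ray(c,uv):
    K,A,t=c; d=A@np.linalg.solve(K,[uv[0],uv[1],1.]); return t,d
def onz(c,uv,z):
    t,d=ray(c,uv); return t+d*(z-t[2])/d[2]
def two(c1,p1,c2,p2):
    a,d=ray(c1,p1); b,e=ray(c2,p2)
    s=np.linalg.lstsq(np.c_[d,-e],b-a,rcond=None)[0]
    return (a+s[0]*d+b+s[1]*e)/2, np.linalg.norm(a+s[0]*d-b-s[1]*e)
def proj(c,p):
    K,A,t=c; q=K@(A.T@(np.array(p)-t)); return q[:2]/q[2]
def snap(fn):
    o=r.get_obs(); im=r.grab_frame('wrist'); cv2.imwrite(fn,im[:,:,::-1])
    np.savez(fn[:-3]+'npz',p=o['ee_pos'],q=o['orientation']); return im
def load(fn):
    d=np.load(fn[:-3]+'npz'); return cv2.imread(fn),cam('wrist',dict(ee_pos=d['p'],orientation=d['q']))
E
python3 - <<'E'
from h import *
c=cam('top')
for n,uv,z in[('hub',(291,200),.079),('lever',(317,218),.079),('UL',(233,190),.01),('beaker',(356,191),.035),('dropper',(227,155),.05),('jar',(292,136),.05),('cap',(240,265),.016),('slip',(293,257),.025)]: print(n,onz(c,uv,z).round(3))
E
```

```text
hub [0.538 0.055 0.079]
lever [ 0.5   -0.003  0.079]
UL [0.563 0.193 0.01 ]
beaker [ 0.565 -0.096  0.035]
dropper [0.64  0.204 0.05 ]
jar [0.687 0.055 0.05 ]
cap [0.385 0.171 0.016]
slip [0.408 0.046 0.025]
```

```bash
python3 -m pendant '[[-1,-36,-29,-2.6,0,0,0],[-1,-36,-29,-2.6,0,0,0],[-1,-36,-29,-2.6,0,0,0],[-1,-36,-29,-2.6,0,0,0],[-1,-36,-29,-2.6,0,0,0],[-1,-36,-29,-2.6,0,0,0],[-1,-36,-29,-2.6,0,0,0],[-1,-36,-29,-2.6,0,0,0],[-1,-36,-29,-2.6,0,0,0],[-1,-36,-29,-2.6,0,0,0],[-1,-36,-29,-2.6,0,0,0],[-1,-36,-29,-2.6,0,0,0],[-1,-36,-29,-2.6,0,0,0],[-1,0,0,0,0,0,7.8],[-1,0,0,0,0,0,7.8],[-1,0,0,0,0,0,7.8],[-1,0,0,0,0,0,7.8],[-1,0,0,0,0,0,7.8],[-1,0,0,0,0,0,7.8],[-1,0,0,0,0,0,7.8]]'; python3 -c "
from h import *
snap('pics/w1.png')"
```

```text
time: 2.1
ee_pos: [0.5287, 0.0246, 0.2502]
orientation: [0.644, 0.765, -0.0, -0.0]
force: [-1.1, -0.3, -0.8]
gripper_width: 0.998
grip_force: 0.0
```

View pics/w1.png

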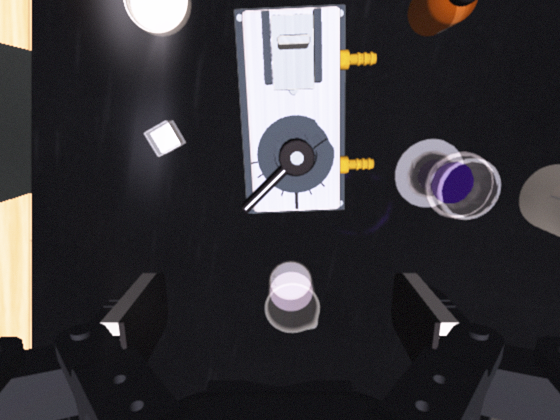

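The wrist view shows the hub centre at about (297,158), the lever end at about (247,208), the long mark at about (297,200) and the tab at about (292,41). I'll take a second view from about 50 mm away for heights.

```bash
python3 -m pendant '[[-1,25,0,0,0,0,0],[-1,25,0,0,0,0,0],[-1,0,0,0,0,0,0]]' | head -2
cat > m.py <<'E'
from h import *
def feats(fn,hub0):
    im,c=load(fn); g=cv2.cvtColor(im,cv2.COLOR_BGR2GRAY); out={}
    # white hub dot: bright blob nearest hub0
    n,l,s,ce=cv2.connectedComponentsWithStats((g>150).astype(np.uint8))
    k=min((i for i in range(1,n) if 40<s[i,4]<400),key=lambda i:np.hypot(*(ce[i]-hub0)))
    out['hub']=ce[k]; print('dot',ce[k],s[k])
    # big housing blob
    k=max((i for i in range(1,n) if abs(ce[i][0]-hub0[0])<60 and abs(ce[i][1]-hub0[1])<140),key=lambda i:s[i,4])
    print('housing rect',cv2.minAreaRect(np.argwhere(l==k)[:,::-1].astype(np.float32)),s[k]); return im,c,g,l,out
E
python3 - <<'E'
from m import *
snap('pics/w2.png')
feats('pics/w1.png',(297,158))
im2,c2=load('pics/w2.png'); _,c1=load('pics/w1.png')
h=proj(c2,onz(c1,(297,158),.079)); print('pred',h); feats('pics/w2.png',h)
a=cv2.imread('pics/w1.png')[0:220,220:360]; x,y=int(h[0]),int(h[1]); print(x,y)
b=im2[max(0,y-160):y+70,x-70:x+70]
a=cv2.resize(a,None,fx=2.6,fy=2.6,interpolation=2); b=cv2.resize(b,None,fx=2.6,fy=2.6,interpolation=2)
H=max(a.shape[0],b.shape[0]); f=lambda i:cv2.copyMakeBorder(i,0,H-i.shape[0],0,10,0)
cv2.imwrite('pics/cmp.png',np.hstack([f(a),f(b)]))
E
```

```text
time: 2.45
ee_pos: [0.5194, 0.0777, 0.25]
dot [296.5        157.70886076] [290 151  14  14 158]
housing rect ((311.0329895019531, 107.96192932128906), (204.83526611328125, 137.00807189941406), 85.91438293457031) [  236     6   141   206 13594]
pred [296.10921885 218.32224013]
dot [295.78518519 218.42962963] [290 212  13  13 135]
housing rect ((308.1230773925781, 166.14569091796875), (188.3532257080078, 132.7303466796875), 88.22853088378906) [  239    71   135   190 11529]
296 218
```

View pics/cmp.png

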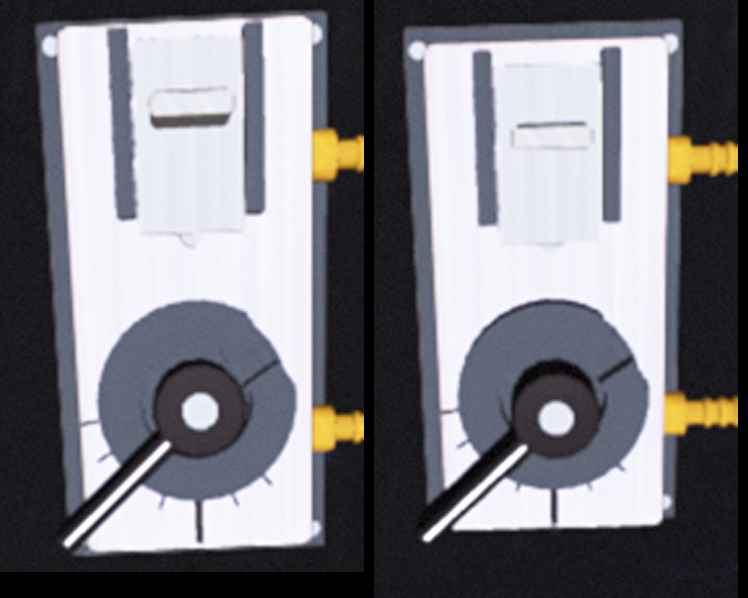

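Both crops show the hub dot, tab top, lever white line and long mark clearly. The notch is probably the dark line at about 30° in the image. Now I'll triangulate.

Run:
```python
from h import *
_,c1=load('pics/w1.png'); _,c2=load('pics/w2.png')
P={'hub':((296.5,157.7),(295.8,218.4)),'tab':((293.8,39),(294.5,110.7)),'lever':((246.2,209.6),(246.4,265.7)),'mark':((296.9,208),(295.6,258.8))}
X={}
for k,(a,b) in P.items(): X[k],e=two(c1,a,c2,b); print(k,X[k].round(4),round(e,4))
for k,z in(('hub',.079),('tab',.085),('lever',.079),('mark',.04)):
    X[k]=(onz(c1,P[k][0],z)+onz(c2,P[k][1],z))/2; print(k,X[k].round(4))
h=X['hub'][:2]
ang=lambda v:np.degrees(np.arctan2(v[1],v[0]))
print('yaw from tab',ang(X['tab'][:2]-h)-90,np.linalg.norm(X['tab'][:2]-h),'from mark',ang(h-X['mark'][:2])-90,np.linalg.norm(X['mark'][:2]-h),'tab-mark',ang(X['tab'][:2]-X['mark'][:2])-90)
print('lever',ang(X['lever'][:2]-h),np.linalg.norm(X['lever'][:2]-h))
o=r.get_obs(); A=R.from_quat(o['orientation']).as_matrix(); print('toolx yaw',ang(A[:2,0]),o['ee_pos'],o['q'])
```

```text
hub [0.538  0.0568 0.0811] 0.0002
tab [0.5186 0.1483 0.0857] 0.0
lever [0.5018 0.0038 0.0819] 0.0003
mark [0.5501 0.0033 0.041 ] 0.0002
hub [0.5381 0.0564 0.079 ]
tab [0.5186 0.1483 0.085 ]
lever [0.5017 0.0028 0.079 ]
mark [0.5502 0.003  0.04  ]
yaw from tab 11.985383841221264 0.09397509517475532 from mark 12.733218533145077 0.054770498182726494 tab-mark 12.260747191842839
lever -124.21139957183485 0.0648373136940269
toolx yaw 100.47907839540832 [0.51975082 0.07568376 0.25014601] [-0.6118339   0.24926008  0.46022833  1.79343681 -0.1220871   1.12754858
  0.07156886]
```

Measured heights match the text. The hub is at (0.538, 0.0566), the yaw is 12.2°, the lever is at -124.2° and the mark at -77.8°, so the turn is about +46°. I'll straddle the lever loosely with the jaws, tool x towards the hub.

```bash
python3 -m pendant '[[0.3,-31,-12.5,0,0,0,0],[0.3,-31,-12.5,0,0,0,0],[0.3,0,0,0,0,0,7.45],[0.3,0,0,0,0,0,7.45],[0.3,0,0,0,0,0,7.45],[0.3,0,0,0,0,0,7.45],[0.3,0,0,0,0,0,7.45],[0.3,0,0,0,0,0,7.45],[0.3,0,0,40,0,0,0],[0.3,0,0,40,0,0,0],[0.3,0,0,40,0,0,0],[0.3,0,0,20,0,0,0],[0.3,0,0,0,0,0,0],[0.3,0,0,0,0,0,0]]' 20
python3 - <<'E'
from h import *
o=r.get_obs(); A=R.from_quat(o['orientation']).as_matrix()
d=np.array([.5065,.0103,.064])-o['ee_pos']; print(np.degrees(np.arctan2(A[1,0],A[0,0])),(A.T@d*1000).round(1))
snap('pics/w3.png')
E
```

```text
time: 3.9
ee_pos: [0.5068, 0.0075, 0.111]
orientation: [0.885, 0.465, -0.0, 0.0]
force: [0.2, -0.5, 0.3]
gripper_width: 0.351
grip_force: 0.0
55.43419251403334 [ 2.1 -1.8 47. ]
```

View pics/w3.png

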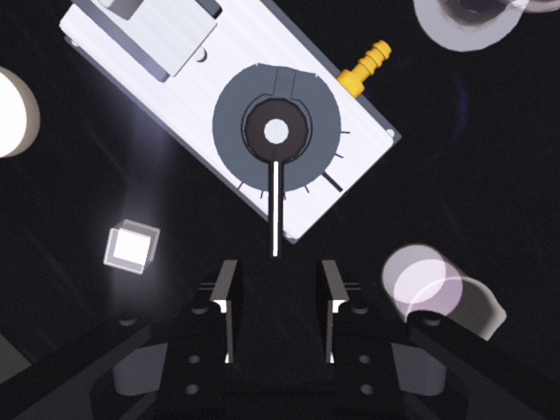

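The jaws straddle the lever line (lever u=275, gap 238–322), and a lighter notch strip shows near (285,82). I'll zoom in to measure its bearing.

Run:
```python
from h import *
im=cv2.imread('pics/w3.png')[55:155,205:345]
im=cv2.convertScaleAbs(im,alpha=2.0); cv2.imwrite('pics/n.png',cv2.resize(im,None,fx=5,fy=5,interpolation=2))
```

```text
(no output)
```

View pics/n.png

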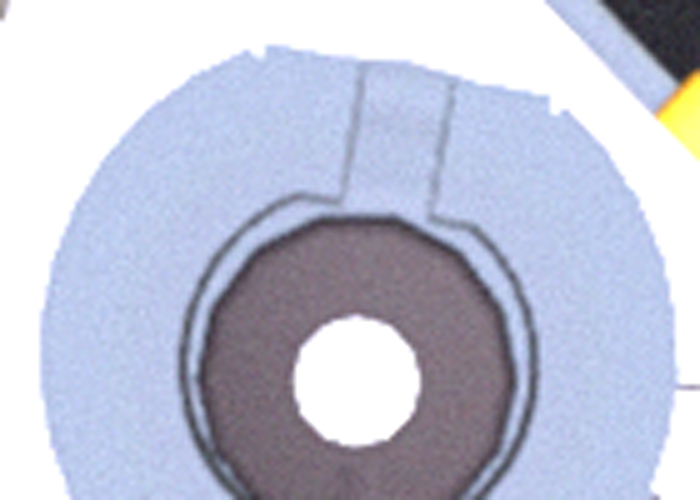

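Run:
```python
from h import *
_,c=load('pics/w3.png'); f=lambda x,y:(205+x/5,55+y/5)
ang=lambda v:np.degrees(np.arctan2(v[1],v[0]))
g=lambda x,y,z:onz(c,f(x,y),z)[:2]
o=(g(362,65,.053)+g(455,82,.053))/2; i=(g(343,203,.053)+g(432,217,.053))/2
hub=onz(c,f(357,381),.079)[:2]; le=onz(c,(275.5,254),.079)[:2]
print('hub',hub,'lever',ang(le-hub),'notch dir',ang(o-i),'bearing out',ang(o-hub),'in',ang(i-hub), np.linalg.norm(o-hub),np.linalg.norm(i-hub))
```

```text
hub [0.5380384  0.05644291] lever -125.13798801286097 notch dir 46.36893381272666 bearing out 45.45986062045555 in 44.7212226791003 0.03162561394097354 0.01745011854599939
```

The notch bearing is about 45.5° with the lever at about -125°, so the notch should meet the lock roughly 9–10° counter-clockwise past the mark. Lowering around the lever and narrowing the jaws.

```bash
python3 -m pendant '[[0.3,2,-1.5,16,0,0,0],[0.3,0,0,16,0,0,0],[0.3,0,0,15,0,0,0],[0.65,0,0,0,0,0,0],[0.65,0,0,0,0,0,0],[0.65,0,0,0,0,0,0]]'
```

```text
time: 4.55
ee_pos: [0.5075, 0.0109, 0.0649]
orientation: [0.885, 0.465, 0.001, 0.0]
force: [0.9, -0.1, 0.8]
gripper_width: 0.176
grip_force: 0.0
```

```bash
python3 -m pendant '[[0.65,0.3,5.85,0,0,0,-6],[0.65,0.3,5.85,0,0,0,-6],[0.65,0.3,5.85,0,0,0,-6],[0.65,0.3,5.85,0,0,0,-6],[0.65,0.3,5.85,0,0,0,-6],[0.65,0.3,5.85,0,0,0,-6],[0.65,0.3,5.85,0,0,0,-6],[0.65,0.3,5.85,0,0,0,-6],[0.65,0,0,0,0,0,0],[0.65,0,0,0,0,0,0]]'
cat > meas.py <<'E'
from h import *
import sys
fn=sys.argv[1]; snap(fn); im,c=load(fn)
o=r.get_obs(); A=R.from_quat(o['orientation']).as_matrix()
ang=lambda v:np.degrees(np.arctan2(v[1],v[0])); hub=np.array([.538,.0565])
print('tool yaw',ang(A[:2,0]),'TCP from hub',np.linalg.norm(o['ee_pos'][:2]-hub),ang(o['ee_pos'][:2]-hub), o['force'].round(1))
g=cv2.cvtColor(im,cv2.COLOR_BGR2GRAY)
# white lever line at z=.079: brightest bearing between 20 and 50 mm from axis, dark bar on both sides
th=np.arange(-150,-40,.5); s=[]
for t in np.radians(th):
    e=np.array([np.cos(t),np.sin(t)]); n=np.array([-e[1],e[0]]); v=[]
    for rr in np.linspace(.02,.045,12):
        v.append([float(g[int(q[1]+.5),int(q[0]+.5)]) if 0<=q[0]<559 and 0<=q[1]<419 else 0 for q in (proj(c,np.r_[hub+rr*e+k*n,.079]) for k in (0,-.0028,.0028))])
    v=np.array(v).mean(0); s.append(v[0]-v[1:].max())
s=np.array(s); k=s.argmax(); print('lever yaw',th[k],'contrast',s[k],'joint',1.5+np.radians(th[k]+77.8))
E
python3 meas.py pics/w4.png
```

```text
time: 5.55
ee_pos: [0.5526, 0.0024, 0.0647]
orientation: [0.621, 0.784, 0.001, 0.001]
force: [1.8, -0.1, 5.5]
gripper_width: 0.171
grip_force: 2.6
tool yaw 103.26345118780644 TCP from hub 0.056067774880720546 -75.0608542602549 [1.7 0.7 5.7]
lever yaw -82.0 contrast 218.41666666666666 joint 1.426696171416238
```

View pics/w4.png

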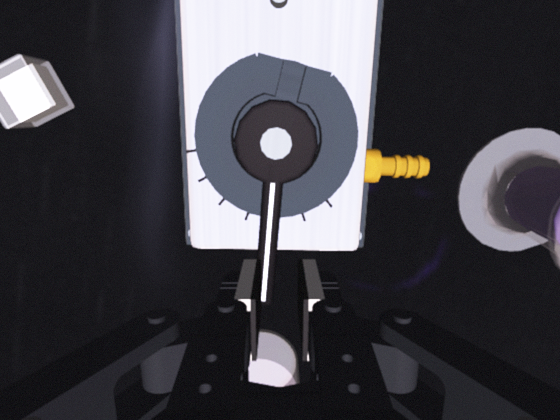

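The lever is at -82° (joint 1.43), with the left pad on it. I'll bring it 4° further onto the mark and let it rest.

```bash
python3 -m pendant '[[0.65,0.1,2,0,0,0,-2],[0.65,0.1,2,0,0,0,-2],[0.65,0,0,0,0,0,0],[0.65,0,0,0,0,0,0],[0.65,0,0,0,0,0,0],[0.65,0,0,0,0,0,0]]'; python3 meas.py pics/w5.png
```

```text
time: 6.2
ee_pos: [0.5556, 0.0034, 0.0646]
orientation: [0.593, 0.805, 0.0, 0.001]
force: [-0.1, -1.0, 8.5]
gripper_width: 0.172
grip_force: 4.2
tool yaw 107.2763362052446 TCP from hub 0.05598476302763459 -71.66968285434557 [ 0.2 -1.1  7.4]
lever yaw -78.5 contrast 219.75 joint 1.4877826952360396
```

The lever is on the mark (joint 1.49). Next I'll nudge it about 10° counter-clockwise to the measured notch angle.

```bash
python3 -m pendant '[[0.65,0.1,3.25,-1,0,0,-3.4],[0.65,0.1,3.25,0,0,0,-3.3],[0.65,0.1,3.25,0,0,0,-3.3],[0.65,0,0,0,0,0,0],[0.65,0,0,0,0,0,0]]'; python3 meas.py pics/w6.png; python3 -c "
from h import *
im=cv2.imread('pics/w6.png')[0:300,180:380]
im=cv2.convertScaleAbs(im,alpha=1.6); cv2.imwrite('pics/n6.png',cv2.resize(im[:200],None,fx=3,fy=3,interpolation=2))"
```

```text
time: 6.75
ee_pos: [0.5639, 0.0073, 0.0648]
orientation: [0.521, 0.854, 0.0, 0.0]
force: [-0.6, -0.0, 2.6]
gripper_width: 0.175
grip_force: 1.9
tool yaw 117.28708771585552 TCP from hub 0.05560368405941519 -62.222369839705586 [-0.6  0.1  3.3]
lever yaw -75.0 contrast 218.91666666666666 joint 1.548869219055841
```

View pics/n6.png

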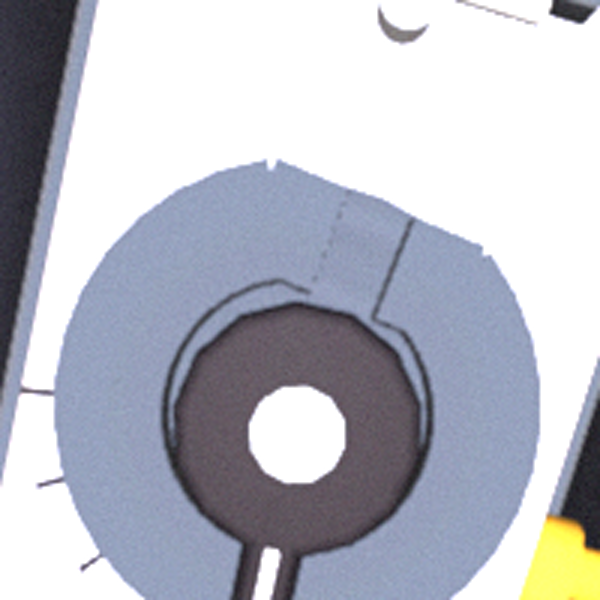

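Tool turned 10°, but the lever only followed 3.5° (to -75°). The crop shows the notch between (348,190)–(313,292) and (413,220)–(374,320). Computing the notch bearing and locating the pads relative to the lever.

Run:
```python
from h import *
im,c=load('pics/w6.png'); f=lambda x,y:(180+x/3,y/3)
ang=lambda v:np.degrees(np.arctan2(v[1],v[0]))
g=lambda x,y,z=.053:onz(c,f(x,y),z)[:2]
o=(g(348,190)+g(413,220))/2; i=(g(313,292)+g(374,320))/2
hub=onz(c,f(297,435),.079)[:2]; key=g(403,30,.05)
print('hub',hub,'notch dir',ang(o-i),'out',ang(o-hub),'in',ang(i-hub),'key',ang(key-hub),np.linalg.norm(key-hub))
cv2.imwrite('pics/w6c.png',cv2.resize(cv2.convertScaleAbs(im[180:420,160:400],alpha=2),None,fx=2.4,fy=2.4))
```

```text
hub [0.53811311 0.05657555] notch dir 96.82335783030136 out 95.68093702935248 in 94.73669920347643 key 101.7222116033187 0.05474089510738755
```

View pics/w6c.png

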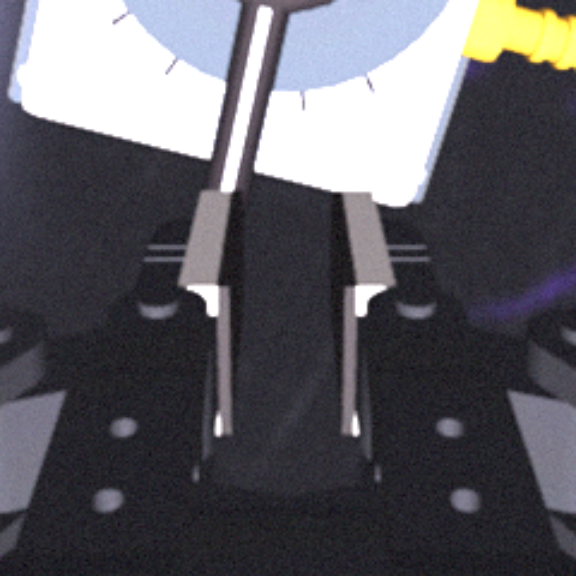

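Run:
```python
from h import *
im,c=load('pics/w6.png'); d=np.load('pics/w6.npz'); A=R.from_quat(d['q']).as_matrix()
for x in(.011,-.011):
  for z in(.008,.004,0,-.011,-.02): 
    u=[proj(c,d['p']+A@np.array([x,y,z])) for y in(-.0075,.0075)]
    print(x,z,[((p-[160,180])*2.4).round(0) for p in u])
hub=np.array([.538,.0565]); t=np.radians(-75); e=np.array([np.cos(t),np.sin(t)])
for rr in(.04,.045,.05,.056,.068): print(rr,[((proj(c,np.r_[hub+rr*e,z])-[160,180])*2.4).round(0) for z in(.079,.055)], (A.T@(np.r_[hub+rr*e,.079]-d['p'])*1000).round(1))
```

```text
0.011 0.008 [array([249., 141.]), array([326., 141.])]
0.011 0.004 [array([248., 147.]), array([327., 147.])]
0.011 0 [array([247., 155.]), array([328., 154.])]
0.011 -0.011 [array([245., 176.]), array([331., 176.])]
0.011 -0.02 [array([242., 196.]), array([334., 195.])]
-0.011 0.008 [array([250., 245.]), array([325., 245.])]
-0.011 0.004 [array([249., 254.]), array([326., 254.])]
-0.011 0 [array([249., 263.]), array([327., 263.])]
-0.011 -0.011 [array([246., 291.]), array([330., 291.])]
-0.011 -0.02 [array([244., 316.]), array([332., 316.])]
0.04 [array([234., 152.]), array([241., 111.])] [ 16.5  -9.  -14.2]
0.045 [array([229., 179.]), array([236., 135.])] [ 11.6 -10.1 -14.2]
0.05 [array([223., 206.]), array([231., 158.])] [  6.7 -11.1 -14.2]
0.056 [array([216., 238.]), array([225., 186.])] [  0.9 -12.4 -14.2]
0.068 [array([203., 299.]), array([213., 241.])] [-10.9 -14.9 -14.2]
```

The lever's white line runs underneath the left finger, so at this opening the tips sit at about lever-top height, not below it. I'll lift, re-centre over the lever (yaw -75°) and go about 10 mm deeper.

```bash
python3 -m pendant '[[0.65,0,0,-10,0,0,0],[0.3,0,0,-10,0,0,0],[0.3,1,-6.2,0,0,0,6],[0.3,0,-6.2,0,0,0,6],[0.3,0,0,0,0,0,0],[0.3,0,0,10,0,0,0],[0.3,0,0,10,0,0,0],[0.3,0,0,5,0,0,0],[0.3,0,0,5,0,0,0],[0.3,0,0,0,0,0,0]]'; python3 meas.py pics/w7.png
```

```text
time: 7.8
ee_pos: [0.5518, 0.0031, 0.0535]
orientation: [0.606, 0.796, -0.001, -0.001]
force: [0.1, 0.1, -0.2]
gripper_width: 0.353
grip_force: 0.0
tool yaw 105.45085794312622 TCP from hub 0.05521225833478809 -75.25337849608705 [-0.4 -0.2 -0.3]
lever yaw -75.5 contrast 218.41666666666666 joint 1.5401425727958695
```

```bash
python3 -m pendant '[[0.65,0,0,0,0,0,0],[0.65,0,0,0,0,0,0],[0.65,0.1,2.9,0,0,0,-3],[0.65,0.1,2.9,0,0,0,-3],[0.65,0.1,2.9,0,0,0,-3],[0.65,0,0,0,0,0,0],[0.65,0,0,0,0,0,0]]'; python3 meas.py pics/w8.png
```

```text
time: 8.55
ee_pos: [0.5606, 0.0062, 0.0547]
orientation: [0.542, 0.84, 0.0, 0.0]
force: [-0.5, 0.5, -0.1]
gripper_width: 0.176
grip_force: 0.0
tool yaw 114.35511401809083 TCP from hub 0.055123568346540294 -65.80366197772639 [-0.1 -0.4  0.1]
lever yaw -69.5 contrast 219.33333333333334 joint 1.6448623279155292
```

The lever is now at -69.5°, and the notch is about 171° from it, so it faces the key at about 101.5–102°. Opening, lifting, shutting the fingers and moving behind the lock tab.

```bash
python3 -m pendant '[[0.2,0,0,0,0,0,0],[0.2,0,0,0,0,0,0],[0.2,0,0,0,0,0,0],[0.2,0,0,-30,0,0,0],[0.2,0,0,-30,0,0,0],[1,0,0,0,0,0,6.1],[1,0,0,0,0,0,6.1],[1,42.6,-2.8,0,0,0,0],[1,42.6,-2.8,0,0,0,0],[1,42.6,-2.8,0,0,0,0],[1,42.6,-2.8,0,0,0,0],[1,0,0,0,0,0,0],[1,0,0,0,0,0,0]]'; python3 meas.py pics/w9.png
python3 - <<'E'
from h import *
o=r.get_obs(); A=R.from_quat(o['orientation']).as_matrix(); print((A.T@(np.array([.5138,.1703,.075])-o['ee_pos'])*1000).round(1))
E
```

```text
time: 9.9
ee_pos: [0.513, 0.1715, 0.1145]
orientation: [0.627, 0.779, 0.0, -0.0]
force: [0.2, -0.6, -0.7]
gripper_width: -0.002
grip_force: 0.0
tool yaw 102.25333193464242 TCP from hub 0.1160683091265862 102.21360984990768 [ 0.4  0.2 -0.5]
lever yaw -150.0 contrast 0.0 joint 0.2398722800600941
[ 0.3  0.4 39.5]
```

```bash
python3 -m pendant '[[1,0,0,20,0,0,0],[1,0,0,14,0,0,0],[1,0,0,0,0,0,0],[1,0,0,0,0,0,0]]'|sed -n '2p;4p'; for i in 1; do python3 -m pendant '[[1,0,0,3,0,0,0],[1,0,0,0,0,0,0]]'|sed -n '2p;4p'; done; python3 -m pendant '[[1,0,0,3,0,0,0],[1,0,0,0,0,0,0]]'|sed -n '2p;4p'; python3 -m pendant '[[1,0,0,2,0,0,0],[1,0,0,0,0,0,0]]'|sed -n '2p;4p'
```

```text
ee_pos: [0.5138, 0.1689, 0.0807]
force: [-0.8, -0.3, 0.3]
ee_pos: [0.5138, 0.1701, 0.0779]
force: [0.1, 0.2, -0.1]
ee_pos: [0.5133, 0.1704, 0.0744]
force: [-0.1, 1.0, -0.4]
ee_pos: [0.5132, 0.1704, 0.0723]
force: [-0.4, 0.6, -0.2]
```

```bash
for k in a; do python3 -m pendant '[[1,0,0,2,0,0,0],[1,0,0,0,0,0,0]]'|sed -n '2p;4p'; python3 -m pendant '[[1,0,0,2,0,0,0],[1,0,0,0,0,0,0]]'|sed -n '2p;4p';python3 -m pendant '[[1,0,0,1.5,0,0,0],[1,0,0,0,0,0,0]]'|sed -n '2p;4p'; python3 -m pendant '[[1,0,0,1.5,0,0,0],[1,0,0,0,0,0,0]]'|sed -n '2p;4p'; done
```

```text
ee_pos: [0.5132, 0.1703, 0.0703]
force: [-0.2, 0.0, -0.6]
ee_pos: [0.5133, 0.1703, 0.0683]
force: [1.0, 0.5, 0.3]
ee_pos: [0.5133, 0.1703, 0.0668]
force: [0.8, -0.2, 0.5]
ee_pos: [0.5133, 0.1703, 0.0654]
force: [-0.0, -0.1, 0.6]
```

```bash
python3 -m pendant '[[1,-3,0,-1.5,0,0,0],[1,-3,0,0,0,0,0],[1,0,0,0,0,0,0]]'|sed -n '2p;4p'; python3 -m pendant '[[1,-2,0,0,0,0,0],[1,0,0,0,0,0,0]]'|sed -n '2p;4p';python3 -m pendant '[[1,-2,0,0,0,0,0],[1,0,0,0,0,0,0]]'|sed -n '2p;4p'; python3 -m pendant '[[1,-2,0,0,0,0,0],[1,0,0,0,0,0,0]]'|sed -n '2p;4p'; python3 -m pendant '[[1,-2,0,0,0,0,0],[1,0,0,0,0,0,0]]'|sed -n '2p;4p'
```

```text
ee_pos: [0.5149, 0.1638, 0.0672]
force: [-0.1, 0.0, 0.7]
ee_pos: [0.5151, 0.1623, 0.067]
force: [0.2, 0.7, 0.3]
ee_pos: [0.5155, 0.1607, 0.067]
force: [0.6, 1.0, 0.1]
ee_pos: [0.5159, 0.1585, 0.067]
force: [-0.5, 0.9, 0.2]
ee_pos: [0.5164, 0.1564, 0.067]
force: [-0.4, -0.3, -0.4]
```

The force is small (about 1 N), so I'll check numerically whether the lock moved, using its front-edge profile against w1.

```bash
cat > prof.py <<'E'
from h import *
import sys
t=np.radians(12.2); hub=np.array([.538,.0565]); ex=np.array([np.cos(t),np.sin(t)]); ey=np.array([-np.sin(t),np.cos(t)])
for fn in sys.argv[1:]:
    import os
    if not os.path.exists(fn): snap(fn)
    im,c=load(fn)
    for xo in(.010,-.010):
        v=[]
        for y in np.arange(.024,.080,.002):
            q=proj(c,np.r_[hub+xo*ex+y*ey,.058]); i,j=int(q[1]+.5),int(q[0]+.5)
            v.append(int(im[i,j].mean()) if 0<=i<420 and 0<=j<560 else -1)
        print(fn,xo,v)
E
python3 prof.py pics/w1.png pics/w2.png pics/wa.png
```

```text
pics/w1.png 0.01 [108, 107, 107, 107, 108, 112, 248, 247, 247, 247, 247, 247, 248, 247, 248, 247, 248, 234, 236, 236, 236, 236, 237, 237, 239, 237, 237, 237]
pics/w1.png -0.01 [107, 108, 108, 107, 108, 118, 249, 247, 248, 248, 248, 248, 248, 247, 247, 247, 248, 232, 239, 239, 239, 240, 239, 240, 239, 239, 239, 241]
pics/w2.png 0.01 [104, 107, 106, 110, 110, 106, 73, 246, 247, 246, 247, 247, 247, 247, 246, 246, 247, 245, 237, 236, 237, 236, 236, 236, 237, 237, 236, 236]
pics/w2.png -0.01 [105, 106, 104, 106, 105, 106, 102, 251, 247, 247, 247, 247, 247, 248, 247, 247, 248, 243, 239, 238, 239, 239, 238, 239, 240, 239, 239, 240]
pics/wa.png 0.01 [17, 16, 17, 19, 15, 64, 52, 22, 18, 18, 22, 18, 18, 19, 19, 19, 24, 17, 19, 17, 21, 16, 14, 10, 16, 13, 41, 30]
pics/wa.png -0.01 [14, 17, 19, 23, 18, 26, 21, 20, 22, 21, 21, 21, 20, 16, 19, 22, 24, 20, 17, 17, 16, 23, 19, 14, 14, 15, 19, 21]
```

```bash
python3 -m pendant '[[1,-2,0,0,0,0,0],[1,-2,0,0,0,0,0],[1,-2,0,0,0,0,0],[1,0,0,0,0,0,0]]'|sed -n '2p;4p'; python3 -m pendant '[[1,-2,0,0,0,0,0],[1,-2,0,0,0,0,0],[1,0,0,0,0,0,0]]'|sed -n '2p;4p'; python3 -m pendant '[[1,-2,0,0,0,0,0],[1,0,0,0,0,0,0]]'|sed -n '2p;4p';python3 - <<'E'
from h import *
im=r.grab_frame('scene'); cv2.imwrite('pics/s2.png',cv2.resize(im[180:300,210:370],None,fx=4.5,fy=4.5,interpolation=2)[:,:,::-1])
E
```

```text
ee_pos: [0.5177, 0.1503, 0.0671]
force: [-1.1, 1.4, 0.1]
ee_pos: [0.5186, 0.1465, 0.067]
force: [-0.2, 1.4, -0.3]
ee_pos: [0.5189, 0.1447, 0.067]
force: [-0.6, 0.3, 0.6]
```

View pics/s2.png

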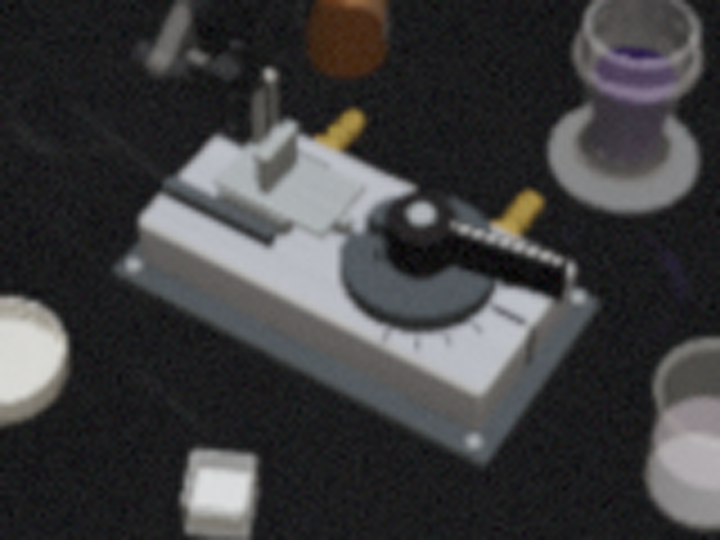

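The scene crop shows the fingers behind the tab, the lock advanced and its key near the rim, and the lever just past the mark. Continuing in small steps while watching the force.

```bash
for s in 1; do python3 -m pendant '[[1,-2,0,0,0,0,0],[1,0,0,0,0,0,0]]'|sed -n '2p;4p'; python3 -m pendant '[[1,-2,0,0,0,0,0],[1,0,0,0,0,0,0]]'|sed -n '2p;4p'; python3 -m pendant '[[1,-1.5,0,0,0,0,0],[1,0,0,0,0,0,0]]'|sed -n '2p;4p'; done
```

```text
ee_pos: [0.5194, 0.1427, 0.067]
force: [-0.4, 0.1, 0.1]
ee_pos: [0.5198, 0.1407, 0.067]
force: [0.1, 0.4, 0.6]
ee_pos: [0.5201, 0.1394, 0.067]
force: [-0.7, 1.8, 0.6]
```

```bash
for s in 1; do python3 -m pendant '[[1,-2,0,0,0,0,0],[1,0,0,0,0,0,0]]'|sed -n '2p;4p'; python3 -m pendant '[[1,-1.5,0,0,0,0,0],[1,0,0,0,0,0,0]]'|sed -n '2p;4p'; python3 -m pendant '[[1,-1.5,0,0,0,0,0],[1,0,0,0,0,0,0]]'|sed -n '2p;4p'; done
```

```text
ee_pos: [0.5205, 0.1377, 0.0671]
force: [-1.0, 1.6, 0.2]
ee_pos: [0.5206, 0.1372, 0.0671]
force: [-2.1, 5.0, 1.3]
ee_pos: [0.5207, 0.1367, 0.0671]
force: [-1.3, 7.0, 1.5]
```

```bash
python3 -m pendant '[[1,-1.5,0,0,0,0,0],[1,0,0,0,0,0,0]]'|sed -n '2p;4p'; python3 -m pendant '[[1,-1.5,0,0,0,0,0],[1,0,0,0,0,0,0]]'|sed -n '2p;4p'
```

```text
ee_pos: [0.5212, 0.1346, 0.0671]
force: [-1.9, 5.3, 2.0]
ee_pos: [0.5218, 0.132, 0.0671]
force: [-1.4, 2.3, 2.1]
```

Run:
```python
from h import *
# lock travel from scene camera: where the front plate / tab lies now vs start, lever line
im=r.grab_frame('scene'); cv2.imwrite('pics/s3.png',im[:,:,::-1])
c=cam('scene'); t=np.radians(12.2); hub=np.array([.538,.0565]); ex=np.array([np.cos(t),np.sin(t)]); ey=np.array([-np.sin(t),np.cos(t)])
a=cv2.imread('pics/scene0.png'); b=cv2.imread('pics/s3.png')
for n,i in(('t0',a),('now',b)):
  for xo in(-.008,0,.008):
    v=[]
    for y in np.arange(.050,.110,.002):   # tab top z=.085
        q=proj(c,np.r_[hub+xo*ex+y*ey,.083]); v.append(int(cv2.getRectSubPix(i,(1,1),tuple(map(float,q))).mean()))
    print(n,xo,v)
```

```text
t0 -0.008 [175, 176, 175, 175, 175, 175, 174, 175, 174, 174, 175, 175, 174, 168, 145, 109, 88, 85, 87, 96, 126, 161, 174, 175, 173, 172, 156, 110, 53, 26]
t0 0 [168, 170, 167, 170, 171, 169, 170, 167, 168, 168, 165, 166, 162, 161, 162, 150, 134, 105, 90, 99, 127, 158, 173, 174, 164, 142, 112, 79, 44, 32]
t0 0.008 [167, 172, 170, 171, 172, 167, 160, 145, 142, 147, 143, 149, 147, 146, 152, 148, 152, 153, 135, 115, 123, 154, 172, 166, 154, 129, 88, 44, 29, 25]
now -0.008 [115, 90, 86, 88, 100, 133, 165, 173, 169, 156, 148, 137, 99, 53, 39, 42, 37, 38, 37, 37, 49, 52, 57, 62, 52, 60, 52, 36, 29, 25]
now 0 [164, 153, 112, 95, 102, 134, 167, 175, 162, 126, 89, 81, 72, 52, 37, 32, 30, 22, 27, 28, 27, 38, 66, 110, 127, 115, 84, 54, 30, 26]
now 0.008 [168, 172, 169, 160, 145, 143, 168, 171, 156, 119, 82, 61, 67, 76, 79, 74, 59, 29, 22, 21, 23, 26, 27, 28, 28, 28, 29, 23, 26, 23]
```

The force peaked near 7 N and dropped, and the tab has moved about 30 mm, so the key is in the notch and the catch is giving way. I'll push on to the stop.

```bash
python3 -m pendant '[[1,-1.5,0,0,0,0,0],[1,0,0,0,0,0,0]]'|sed -n '2p;4p'; python3 -m pendant '[[1,-1.5,0,0,0,0,0],[1,0,0,0,0,0,0]]'|sed -n '2p;4p'; python3 -m pendant '[[1,-1.5,0,0,0,0,0],[1,0,0,0,0,0,0]]'|sed -n '2p;4p'
```

```text
ee_pos: [0.5223, 0.1295, 0.067]
force: [-0.7, 0.1, 1.7]
ee_pos: [0.5224, 0.1288, 0.067]
force: [-0.3, 0.6, -0.4]
ee_pos: [0.5225, 0.1284, 0.0671]
force: [-1.6, 5.0, 1.3]
```

```bash
python3 -m pendant '[[1,-1.5,0,0,0,0,0],[1,-1,0,0,0,0,0],[1,0,0,0,0,0,0],[1,0,0,0,0,0,0]]'|sed -n '2p;4p'; python3 -m pendant '[[1,10,0,0,0,0,0],[1,15,0,0,0,0,0],[1,0,0,-30,0,0,0],[1,0,0,-40,0,0,0],[1,0,0,-40,0,0,0],[1,-30,0,0,0,0,0],[1,-30,0,0,0,0,0],[1,-30,0,0,0,0,0],[1,-30,0,0,0,0,0],[1,0,0,0,0,0,0],[1,0,0,0,0,0,0]]'|sed -n '1,4p'; python3 meas.py pics/wb.png; python3 prof.py pics/wb.png
python3 - <<'E'
from h import *
im=r.grab_frame('scene'); cv2.imwrite('pics/s4.png',im[:,:,::-1])
c=cam('scene'); t=np.radians(12.2); hub=np.array([.538,.0565]); ex=np.array([np.cos(t),np.sin(t)]); ey=np.array([-np.sin(t),np.cos(t)])
b=cv2.imread('pics/s4.png'); print([int(cv2.getRectSubPix(b,(1,1),tuple(map(float,proj(c,np.r_[hub+y*ey,.083])))).mean()) for y in np.arange(.040,.100,.002)])
E
```

```text
ee_pos: [0.5226, 0.1281, 0.0671]
force: [-3.0, 11.2, 1.8]
time: 17.6
ee_pos: [0.5433, 0.0319, 0.1768]
orientation: [0.628, 0.778, -0.0, -0.0]
force: [-0.2, 1.4, 0.1]
tool yaw 102.25808633820758 TCP from hub 0.024030920590904108 -77.59797836121976 [-0.5 -0.2  0.8]
lever yaw -69.0 contrast 220.41666666666666 joint 1.653588974175501
pics/wb.png 0.01 [196, 233, 234, 234, 235, 236, 236, 236, 235, 236, 235, 236, 235, 236, 236, 237, 237, 89, 233, 236, 236, 134, 237, 237, 237, 237, 237, 237]
pics/wb.png -0.01 [203, 238, 237, 238, 239, 238, 238, 239, 239, 238, 238, 239, 239, 237, 238, 238, 239, 94, 234, 235, 238, 133, 239, 239, 239, 238, 238, 238]
[188, 187, 186, 179, 157, 118, 91, 96, 123, 156, 174, 175, 169, 168, 166, 155, 150, 146, 140, 141, 141, 139, 143, 150, 147, 148, 146, 145, 151, 146]
```

The lock front edge is now at 24 mm (60−36), so travel is 34 mm and fully home. The dial reads about 1.65, and the robot is clear. Handing in.

```bash
python3 -c "
from rig import r
print(r.finish_job())"
```

```text
the job is handed in; nothing more can be done
None
```

The job is handed in, with no verdict returned: the lever was set on the long mark, then nudged about 9° (joint ≈ 1.65 rad) to meet the notch, the lock was pushed home (about 34 mm measured), and the robot was clear of the regulator at hand-in.

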